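Nip the glued pads in the book press with its loose crank

TASK

The note pads lying in the book press have just been glued and must be pressed. Take the loose crank from its tray, fit it gently and fully down on the press's square spindle, and wind the platen down, clockwise seen from above, until it bears on the pads hand-tight: clearly firm, but without crushing them. Then lift the crank off, leave the press tight, and lay the crank flat in its tray again without dropping it; do not disturb the pads or anything else on the table.

Things in the scene. Friction and masses are not known exactly. Their poses are not given: they have to be found in the camera images.
- press: Grey bench book press, fixed to the table: bed 200 mm deep (x) x 250 mm wide (y), its top 30 mm above the table; two 24 mm columns at y = +-107 mm; bridge 36 mm deep, its nut boss 60 mm wide and 184 mm above the table. Origin: centre of the underside; z up. The screw spindle rises on its centre line.
- platen: Dark steel pressing plate, 125 x 172 x 14 mm, guided between the columns; it carries the screw spindle, and both sink together, 20 mm per turn clockwise. Origin: centre of its underside. It starts about 2 to 18 mm above the pads.
- spindle (a joint): Angle of the screw spindle, rad; grows clockwise seen from above (winding down, 20 mm per 6.283). Starts between -0.6 and 0.6, up to 0.9 turn from gripping. Thread friction holds it wherever it is left: 0.30 N m to turn it either way, which is 3.5 N at the crank's handle when nothing is pressed. How far to turn cannot be foretold from the poses: feel for it.
- spindle_seat (a point): Point on the spindle's axis at the shoulder (a collar 30 mm wide) on which the crank comes to rest, 216 mm above the table at spindle angle 0. Above it stands the square end: 18 x 18 mm, 34 mm tall, the top 4 mm tapered to 13 mm. x and y along the square's sides, z up; turns and sinks with the spindle.
- pads: A pile of card-backed note pads, 105 x 148 mm, 20 to 30 mm thick (it differs), loose on a plywood board under the platen. Origin: centre of the underside. Each 100 N of pressing takes 0.15 to 0.3 rad more of turning and adds 3.8 N at the crank's handle. A good nip is 30 to 350 N, best with the handle about 6 N heavier than when running free; it eases to 90 N or less once let go.
- crank: The loose steel crank, 0.4 kg, lying flat, handle up. Boss 36 x 36 mm, 40 mm tall, with a square socket right through (19.6 mm, 0.8 mm play a side; fits in any of four quarter turns); from its foot an arm 22 mm wide, 10 mm thick, runs along +x to the handle. Origin: centre of the boss's underside, on the socket's axis; z up. Seated, it lies at spindle_seat. Grip the boss across its y sides.
- crank_handle (a point): Middle of the crank's upright wooden handle, which turns freely about its own axis: 24 mm wide, 62 mm tall, from 12 to 74 mm above the crank's underside, its axis 85 mm from the socket's axis.
- crank_mid (a point): Point on the crank's underside, 40 mm along its arm from the socket's axis: about the middle of its outline (117 mm long).
- tray: Shallow aluminium tray in which the crank lies, fixed to the table: 210 mm (x) x 130 mm (y), 14 mm tall, walls and floor 4 mm thick. Origin: centre of the underside.
- pencil_cup: Bystander, loose: black cup of pencils, 84 mm wide, 190 mm tall with its pencils. Origin: centre of the underside.
- glue_bottle: Bystander, loose: white glue bottle with a pointed cap, 48 mm wide, 130 mm tall. Origin: centre of the underside.
- glue_stick: Bystander, loose: glue stick standing on end, 27 mm wide, 90 mm tall. Origin: centre of the underside.
- eraser: Bystander, loose: white eraser, 45 x 22 x 13 mm. Origin: centre of the underside.
- sharpener: Bystander, loose: small metal pencil sharpener, 26 x 16 x 12 mm. Origin: centre of the underside.
- sticky_notes: Bystander, loose: block of sticky notes, 76 x 76 x 22 mm. Origin: centre of the underside.
- scissors: Bystander, loose: scissors lying flat, 165 mm long, 8 mm thick. Origin: centre of the underside.

How it is judged (in metres and radians):
On the way, in this order (a step that is already met when the one before it is completed fails the run):
1. the crank is seated on the square spindle, down on its shoulder (z of crank in the frame of spindle_seat between -0.003 and 0.003 m and horizontal distance between crank and spindle_seat below 0.003 m), for 0.2 s.
2. with the crank on the spindle, the platen is wound down onto the pads (contact force between platen and pads above 30 N and z of crank in the frame of spindle_seat between -0.003 and 0.01 m and horizontal distance between crank and spindle_seat below 0.003 m), for 0.2 s.
At the end, for the whole second after the job is handed in: The platen presses on the pads with 30 to 350 N, and the crank lies at rest flat on the tray's floor (within 3 mm of its height, tilted less than 0.06 rad, the middle of its outline within 65 mm of the tray's centre), let go (contact force between platen and pads between 30 and 350 N and horizontal distance between crank_mid and tray below 0.065 m and z of crank in the frame of tray between 0.001 and 0.007 m and angle between crank's own z axis and vertical below 0.06 rad and linear speed of crank below 0.02 m/s); the robot touches nothing.
It fails at once if the pads are crushed: more than 350 N from the platen (contact force between platen and pads above 350 N).
It fails at once if the crank is rammed on the spindle (more than 80 N before the platen bears on the pads) (contact force between crank and platen above 80 N and contact force between platen and pads below 1 N).
It fails at once if the crank is dropped or slammed in its tray (more than 120 N) (contact force between crank and tray above 120 N).
It fails at once if the pads are shifted by more than 15 mm (distance of pads from where it was at the start of the episode above 0.015 m).
It fails at once if a bystander is moved by more than 30 mm (distance of any of pencil_cup, glue_bottle, glue_stick, eraser, sharpener, sticky_notes, scissors from where it was at the start of the episode above 0.03 m).
It also fails if it takes over 72 s, if anything falls off the work surface, if the arm or the gripper's body presses on something with over 40 N, if the wrist force passes 120 N, or if a joint passes its speed limit or range.

ROBOT

A 6-joint arm with a two-finger parallel gripper is mounted at the origin on the work surface. World frame = base frame: x ahead of the robot, y to its left, z up, the work surface at z = 0. Lengths are in m, angles in degrees, forces in N, time in s.
With the tool pointing down it reaches from about 0.35 to 0.875 m from the base axis. Payload 4.2 kg.
Tool frame: the origin (TCP) lies midway between the tips of the shut fingers; the grasp point (between the pads) lies 19 mm behind it (r.pinch_z is the distance from the TCP to the grasp point, in m); z points along the fingers, y is the line along which they close (so a half turn about z gives the same grasp; the last joint's range is limited). The gripper opens to 87 mm and grips with 3 to 60 N. Pads are 19 mm wide; open, the fingers measure 117 mm over their backs; the gripper's body (75 mm by 190 mm) begins 51 mm behind the grasp point.
Start: joints at [87.812, 22.042, 0.453, 0, -68.411, -14.817], TCP at [0.183, 0.598, 0.223] pointing down, gripper open.
Joint ranges: [-179.83, 179.83], [-69.29, 118.12], [-61.27, 80.66], [-181.25, 117.63], [-171.15, -9.14], [-177.46, 177.46]. Speed limits (degrees/s): [159.86, 159.86, 180, 180, 180, 180].

INTERFACE

Orientations are given as a 3x3 rotation matrix whose columns are the frame's x, y, z axes.
In Python, from station import r, imaging, models gives the robot as it stands. The module is installed in compiled form; this text tells all that it offers.
- The arm moves only by the tool apply_moves, never from a script. Its argument "moves" is a list of rows, each a list of 2 entries, a list of its own where there are three numbers: the shift along the tool's x, y, z in m, then the turn about the tool's z in degrees. A call has 1 to 5 rows; each row shifts and turns the commanded pose from where the row before left it, along the tool's axes as they then stand; what a row does not reach is not made up. A row lasts 1/12 s, in which the tool goes at most 41.7 mm and 7.16 degrees, less where a joint would pass 70% of its speed; a pose out of reach is approached as far as the arm can. A call is refused whole if a number of a shift passes 0.0417 or a number of a turn 7.16, either way. A call with a gripper value outside its range is refused whole. "hand" is the finger opening in m, from 0 to 0.087, set as the call begins (left out, the last holds). The fingers move at their own pace and stop on an object; the grip force is fixed at half the most. Time passes only in rows, so rows that do not move let the fingers close. It gives the time, the measured TCP pose, the force, the opening and the grip force at its end, in the units of the state.
- r.sense(): the state, without advancing time (a new reading comes with each control period).
- imaging.capture(name): name is "scene" or "side" or "wrist"; returns a dict with "frame" (400x640x3 uint8, blue, green, red), "intrinsics" (3x3 intrinsics, pixels), "eye" and "orientation" of the camera in the world. Camera axes: x right, y down, z forward; pixel columns grow to the right and rows downward; lengths in m; the calibration is good to about 2 mm. The wrist camera is an equidistant fisheye: a pixel r from the principal point sees the ray r / f radians off the axis. A picture is of the moment at which its call begins. There is no depth.
- r.finish_job(): hands the job in; it is judged then, once.
Trained networks look in a picture, given as the dict that the camera call returned (one of the last four; its "shot" number tells which), for a name from the list of things; names that differ only in an ending like _2 or _b are one class to them, and where a whole thing is asked for, a point or a joint stands for the part that bears it (a point fixed in the world has none). Each returns a list of dicts, best first, with "confidence" (0 to 1); they miss things now and then, are a little off and sometimes report something else, mostly with a low value. They report only what shows in the picture. A call takes as long as a camera call.
- models.cut_out(picture, target): "region" (400x640 bool, what is visible of it) and "extent" ([left, top, width, height] as shares, 0 to 1, of the picture: columns of its width, rows of its height, round what is visible of it).
- models.place_of(picture, target): "at" ([column, row] as shares, 0 to 1, of the picture: columns of its width, rows of its height: a listed point, or the origin of a listed thing).
The state is a dict: "time_s": time; "joints": joint angles; "joint_velocities": joint speeds; "effort": joint torques, N m; "tcp_pos": TCP position; "ee_rot": TCP orientation; "wrist_force": force on the tool from outside, world axes, zero at the start; "moment": the same for the moment, N m; "gripper_width": opening from 0.0 (shut) to 1.0 (fully open); "gripper_force": force on a finger pad.
Only numpy, scipy, OpenCV 4.12 (cv2) and the standard library are available. Lean on these libraries where they do the work, as an engineer would, in place of code of your own. Each camera call takes 0.05 s, during which the arm holds its last target. There are 200 camera calls.

## Working session

There is one attempt and no reset: what is moved stays moved. The work goes in short steps, Python scripts to look and compute and a tool call to move; the robot and the scene stay as the last step left them, time stands still between calls to the robot, and variables do not carry over. Pictures are saved under pics/ and viewed, at most 10 in all, crops included, and the job is handed in when it is done.

Besides the shell and the picture viewer there is one more tool, called after "Call:" by a JSON object that holds its "method" and its "body". apply_moves: Moves the arm, as the interface text tells. Its arguments: {"type":"object","properties":{"moves":{"type":"array"},"hand":{"type":"number"}},"required":["moves"]}

```bash
mkdir -p pics
cat > h.py <<'E'
import numpy as np, cv2
from station import r, imaging, models
def ray(p,uv):
    K=np.array(p["intrinsics"]);R=np.array(p["orientation"])
    x=(uv[0]-K[0,2])/K[0,0];y=(uv[1]-K[1,2])/K[1,1]
    return np.array(p["eye"]),R@np.array([x,y,1.])/np.linalg.norm([x,y,1])
def wray(p,uv):
    K=np.array(p["intrinsics"]);R=np.array(p["orientation"])
    x=(uv[0]-K[0,2])/K[0,0];y=(uv[1]-K[1,2])/K[1,1];t=np.hypot(x,y)+1e-12
    return np.array(p["eye"]),R@np.array([x/t*np.sin(t),y/t*np.sin(t),np.cos(t)])
def proj(p,X):
    K=np.array(p["intrinsics"]);R=np.array(p["orientation"])
    c=R.T@(np.array(X)-np.array(p["eye"]));return K[:2,:2]@(c[:2]/c[2])+K[:2,2]
def wproj(p,X):
    K=np.array(p["intrinsics"]);R=np.array(p["orientation"])
    c=R.T@(np.array(X)-np.array(p["eye"]));t=np.arctan2(np.hypot(*c[:2]),c[2])
    return K[:2,:2]@(c[:2]/np.hypot(*c[:2])*t)+K[:2,2]
def atz(ed,z):
    e,d=ed;return e+d*(z-e[2])/d[2]
def meet(rs):
    A=sum(np.eye(3)-np.outer(d,d) for e,d in rs);b=sum((np.eye(3)-np.outer(d,d))@e for e,d in rs)
    return np.linalg.solve(A,b)
def find(p,n):
    L=models.place_of(p,n)
    return (np.array(L[0]["at"])*[640,400],L[0]["confidence"]) if L else (None,0)
E
cat > a.py <<'E'
from h import *
np.set_printoptions(precision=4,suppress=True)
P={n:imaging.capture(n) for n in("scene","side","wrist")}
im=[P[n]["frame"] for n in P]
for n in("scene","side"): cv2.imwrite(f"pics/{n}0.png",P[n]["frame"])
cv2.imwrite("pics/wrist0.png",P["wrist"]["frame"])
for n in P: print(n,np.array(P[n]["eye"]),np.array(P[n]["orientation"]).tolist() if n=="wrist" else "",P[n]["intrinsics"][0][0])
Z=dict(press=0,spindle_seat=.216,crank=.004,crank_handle=.047,crank_mid=.004,tray=0,pads=.04,pencil_cup=0,glue_bottle=0,glue_stick=0,eraser=0,sharpener=0,sticky_notes=0,scissors=0,platen=.07)
for t in Z:
    rs=[]
    for n in P:
        uv,c=find(P[n],t)
        if uv is None: print(t,n,"-");continue
        R=(wray if n=="wrist" else ray)(P[n],uv)
        if c>.4: rs.append(R)
        print(t,n,uv,round(c,2),atz(R,Z[t])[:2])
    if len(rs)>1: print("   ->",t,meet(rs))
s=r.sense();print(s["tcp_pos"],s["ee_rot"],s["wrist_force"],r.pinch_z,s["time_s"])
E
python3 a.py
```

```text
scene [ 1.0814 -0.0227  0.9038]  362.8674487416156
side [ 0.4057 -0.7581  0.6304]  393.7205603546162
wrist [0.253  0.576  0.3836] [[-0.2923500693926196, -0.9206277224186098, -0.2587972829077868], [-0.9563108655080512, 0.28171926776011524, 0.07812670915855736], [0.0009825667263852627, 0.27033100245259895, -0.9627669415157547]] 309.70691628693146
press scene [328.128 240.8  ] 0.65 [ 0.5835 -0.0046]
press side [335.68 246.88] 0.7 [ 0.5831 -0.0064]
press wrist -
   -> press [ 0.5832 -0.0048 -0.001 ]
spindle_seat scene [330.624 194.92 ] 0.64 [ 0.5804 -0.0016]
spindle_seat side [333.184 170.6  ] 0.67 [ 0.575  -0.0033]
spindle_seat wrist -
   -> spindle_seat [ 0.5768 -0.0008  0.2134]
crank scene [439.68 207.6 ] 0.63 [0.474  0.3304]
crank side -
crank wrist -
crank_handle scene [464.832 221.6  ] 0.83 [0.5502 0.3745]
crank_handle side [301.312 166.68 ] 0.58 [0.55   0.3505]
crank_handle wrist -
   -> crank_handle [0.5497 0.3754 0.0379]
crank_mid scene [446.4 220.2] 0.7 [0.5185 0.3417]
crank_mid side [289.408 180.6  ] 0.8 [0.509  0.3443]
crank_mid wrist -
   -> crank_mid [ 0.5119  0.3458 -0.   
[... 1014 characters left out ...]
ener wrist -
   -> sharpener [0.3785 0.1906 0.0059]
sticky_notes scene [242.88 163.2 ] 0.69 [ 0.2931 -0.281 ]
sticky_notes side [210.368 363.32 ] 0.86 [ 0.2888 -0.2851]
sticky_notes wrist -
   -> sticky_notes [ 0.2884 -0.2821 -0.0046]
scissors scene [326.72 182.68] 0.72 [ 0.3752 -0.0065]
scissors side [252.992 257.88 ] 0.72 [ 0.3772 -0.0086]
scissors wrist -
   -> scissors [ 0.3763 -0.007  -0.0003]
platen scene [329.408 225.8  ] 0.64 [ 0.5764 -0.002 ]
platen side [332.224 219.72 ] 0.76 [0.578 0.014]
platen wrist -
   -> platen [ 0.5776 -0.0005  0.0777]
[0.1828 0.5977 0.2226] [[ 0.9563 -0.2924  0.    ]
 [-0.2924 -0.9563  0.    ]
 [ 0.     -0.     -1.    ]] [ 0.2304 -0.6006  0.1658] 0.0187 2.4
```

View pics/scene0.png

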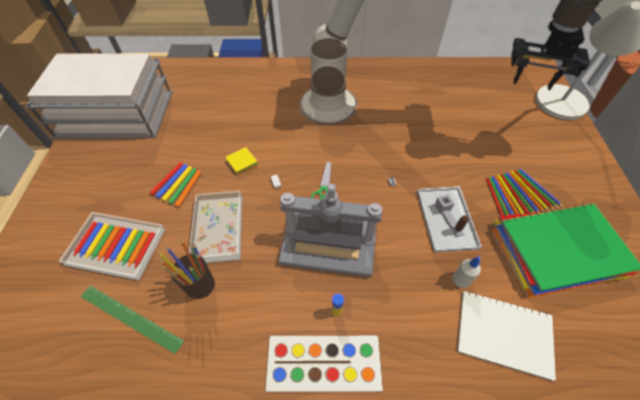

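View pics/side0.png

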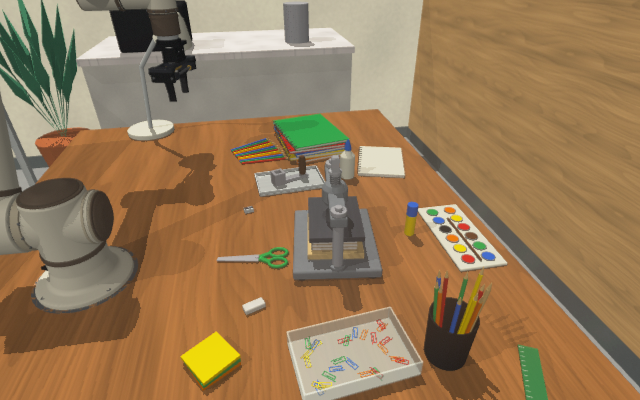

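The scene view shows the press at (330,240) with the spindle at (330,195), and the tray with the crank at (446,219): boss near (445,202), handle near (462,225). The side view agrees, and the networks' positions fit the stated heights. I'll move above the crank next.

Call:
{"method": "apply_moves", "body": {"moves": [[[0.036, 0.0175, 0], 0], [[0.036, 0.0175, 0], 0], [[0.036, 0.0175, 0], 0], [[0.036, 0.0175, 0], 0], [[0.036, 0.0175, 0], 0]], "hand": 0.087}}

```text
time_s: 2.82
tcp_pos: [0.3303, 0.46, 0.2228]
ee_rot: [[0.956, -0.292, 0.0], [-0.292, -0.956, 0.0], [0.0, -0.0, -1.0]]
wrist_force: [0.7, -0.1, -0.6]
gripper_width: 1.0
gripper_force: 0.0
```

Call:
{"method": "apply_moves", "body": {"moves": [[[0.036, 0.0175, 0], 0], [[0.036, 0.0175, 0], 0], [[0.036, 0.0175, 0], 0], [[0.036, 0.0175, 0], 0], [[0.036, 0.0175, 0], 0]]}}

```text
time_s: 3.23
tcp_pos: [0.477, 0.3235, 0.2229]
ee_rot: [[0.956, -0.292, 0.0], [-0.292, -0.956, 0.0], [0.0, -0.001, -1.0]]
wrist_force: [0.4, 1.5, -0.5]
gripper_width: 1.0
gripper_force: 0.0
```

Call:
{"method": "apply_moves", "body": {"moves": [[[0, 0, 0], -7], [[0, 0, 0], -7], [[0, 0, 0], -7], [[0, 0, 0], -7], [[0, 0, 0], -7]]}}

```text
time_s: 3.65
tcp_pos: [0.476, 0.3248, 0.2226]
ee_rot: [[0.949, 0.314, 0.0], [0.314, -0.949, 0.0], [0.0, -0.0, -1.0]]
wrist_force: [-0.2, 0.4, -0.3]
gripper_width: 0.997
gripper_force: 0.0
```

Call:
{"method": "apply_moves", "body": {"moves": [[[0, 0, 0], -7], [[0, 0, 0], -7], [[0, 0, 0], -5], [[0, 0, 0], 0], [[0, 0, 0], 0]]}}

```text
time_s: 4.07
tcp_pos: [0.4758, 0.325, 0.2226]
ee_rot: [[0.8, 0.6, 0.0], [0.6, -0.8, 0.0], [0.0, -0.0, -1.0]]
wrist_force: [0.3, 0.0, 0.2]
gripper_width: 0.997
gripper_force: 0.0
```

```bash
cat > b.py <<'E'
from h import *
np.set_printoptions(precision=4,suppress=True)
p=imaging.capture("wrist");cv2.imwrite("pics/wrist1.png",p["frame"])
s=r.sense();print(s["tcp_pos"],s["ee_rot"],s["joints"],s["wrist_force"])
print(wproj(p,np.array(s["tcp_pos"])))
for t,z in dict(crank=.004,crank_handle=.047,crank_mid=.004,tray=0).items():
    uv,c=find(p,t); print(t,uv,c,atz(wray(p,uv),z) if uv is not None else "")
E
python3 b.py
```

```text
[0.4758 0.325  0.2226] [[ 0.8     0.6     0.0001]
 [ 0.6    -0.8     0.    ]
 [ 0.0001  0.     -1.    ]] [ 50.4361  17.3022  -6.6007   0.002  -66.0942  76.4315] [ 0.8652 -0.2667  0.2931]
[325.877  248.2133]
crank [315.584 170.   ] 0.79 [0.4736 0.3393 0.004 ]
crank_handle [344.   105.08] 0.6 [0.5562 0.3609 0.047 ]
crank_mid [326.528 140.68 ] 0.81 [0.5111 0.3504 0.004 ]
tray [331.904 144.8  ] 0.66 [0.5107 0.3418 0.    ]
```

View pics/wrist1.png

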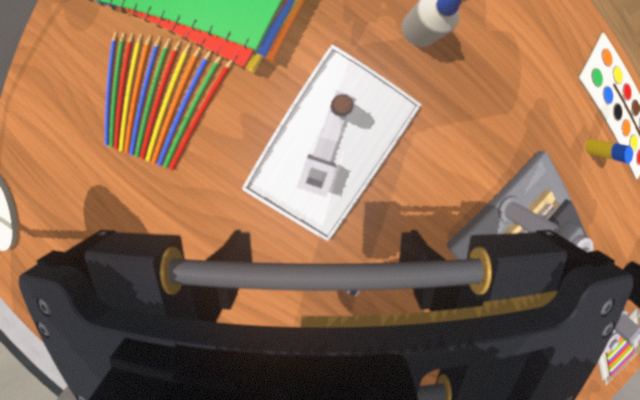

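The wrist view shows the crank in the tray: boss at (317,177), handle at (343,104). Length and direction fit a yaw of about 15°. I'll turn the tool to match, go lower and look again.

Call:
{"method": "apply_moves", "body": {"moves": [[[0, 0, 0], 7.1], [[0, 0, 0], 7.1], [[0, 0, 0], 7.1], [[0.002, -0.0135, 0.01], 0], [[0, 0, 0.025], 0]]}}

```text
time_s: 4.73
tcp_pos: [0.4761, 0.342, 0.1906]
ee_rot: [[0.962, 0.273, 0.007], [0.273, -0.962, 0.007], [0.009, -0.005, -1.0]]
wrist_force: [0.6, 1.0, 0.7]
gripper_width: 1.0
gripper_force: 0.0
```

Call:
{"method": "apply_moves", "body": {"moves": [[[0, 0, 0.025], 0], [[0, 0, 0.02], 0], [[0, 0, 0.01], 0], [[0, 0, 0], 0], [[0, 0, 0], 0]]}}

```text
time_s: 5.15
tcp_pos: [0.4744, 0.3389, 0.1325]
ee_rot: [[0.962, 0.272, 0.0], [0.272, -0.962, -0.001], [0.0, 0.001, -1.0]]
wrist_force: [0.5, -0.0, 0.8]
gripper_width: 1.0
gripper_force: 0.0
```

```bash
cat > b.py <<'E'
from h import *
np.set_printoptions(precision=4,suppress=True)
p=imaging.capture("wrist");cv2.imwrite("pics/wrist2.png",p["frame"])
s=r.sense();print(s["tcp_pos"],s["ee_rot"][0],s["joints"],s["wrist_force"])
print(np.array(p["eye"])-s["tcp_pos"])
for t,z in dict(crank=.004,crank_handle=.047,crank_mid=.004,tray=0).items():
    uv,c=find(p,t); print(t,uv,c,atz(wray(p,uv),z) if uv is not None else "")
m=models.cut_out(p,"crank")[0]["region"].astype(np.uint8)
ys,xs=np.where(m);print(xs.min(),xs.max(),ys.min(),ys.max())
E
python3 b.py
```

```text
[0.4748 0.3394 0.1335] [0.9624 0.2715 0.0017] [ 51.4663  22.4497 -12.6955   0.0453 -54.7492  54.2625] [0.0366 0.0358 0.8635]
[0.0703 0.0198 0.1611]
crank [326.528 194.   ] 0.61 [0.4734 0.3379 0.004 ]
crank_handle [323.2  102.92] 0.74 [0.5547 0.3638 0.047 ]
crank_mid [321.92 153.4 ] 0.78 [0.5103 0.3528 0.004 ]
tray [330.88 156.88] 0.63 [0.5089 0.3436 0.    ]
306 349 86 227
```

View pics/wrist2.png

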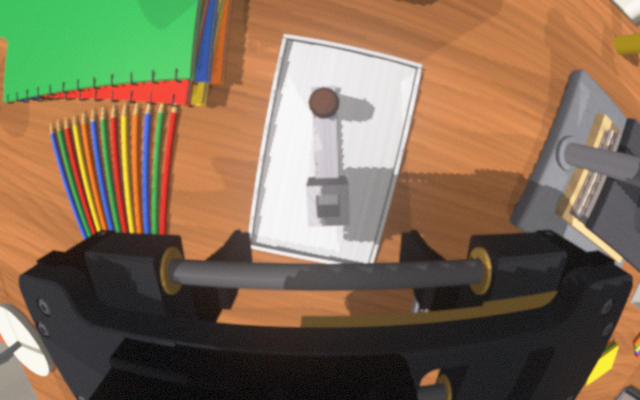

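The wrist view, now aligned, shows the boss at (327,206) and the handle at (323,102), with tray wall room on both sides. I'll narrow the fingers, descend and grip.

Call:
{"method": "apply_moves", "body": {"moves": [[[-0.001, 0.001, 0.02], -1.0], [[0, 0, 0.03], 0], [[0, 0, 0.03], 0], [[0, 0, 0.02], 0], [[0, 0, 0.01], 0]], "hand": 0.056}}

```text
time_s: 5.87
tcp_pos: [0.4724, 0.3361, 0.0202]
ee_rot: [[0.958, 0.287, -0.003], [0.287, -0.958, -0.003], [-0.004, 0.002, -1.0]]
wrist_force: [-0.3, -0.2, 0.5]
gripper_width: 0.714
gripper_force: 0.0
```

Call:
{"method": "apply_moves", "body": {"moves": [[[0, 0, 0.006], 0], [[0, 0, 0.003], 0], [[0, 0, 0], 0], [[0, 0, 0], 0], [[0, 0, 0], 0]]}}

```text
time_s: 6.28
tcp_pos: [0.4741, 0.3381, 0.0149]
ee_rot: [[0.958, 0.287, 0.002], [0.287, -0.958, 0.002], [0.002, -0.001, -1.0]]
wrist_force: [-0.3, 0.2, 0.3]
gripper_width: 0.646
gripper_force: 0.0
```

Call:
{"method": "apply_moves", "body": {"moves": [[[0, 0, 0], 0], [[0, 0, 0], 0], [[0, 0, 0], 0], [[0, 0, 0], 0], [[0, 0, 0], 0]], "hand": 0.0}}

```text
time_s: 6.7
tcp_pos: [0.4734, 0.3373, 0.0138]
ee_rot: [[0.958, 0.287, 0.0], [0.287, -0.958, -0.0], [-0.0, 0.0, -1.0]]
wrist_force: [-1.1, -0.7, 2.5]
gripper_width: 0.407
gripper_force: 29.9
```

Call:
{"method": "apply_moves", "body": {"moves": [[[0, 0, 0], 0], [[0, 0, 0], 0], [[0, 0, 0], 0], [[0, 0, 0], 0], [[0, 0, 0], 0]]}}

```text
time_s: 7.12
tcp_pos: [0.4734, 0.3372, 0.0138]
ee_rot: [[0.958, 0.287, -0.0], [0.287, -0.958, -0.0], [-0.0, 0.0, -1.0]]
wrist_force: [-1.1, -1.8, 4.2]
gripper_width: 0.413
gripper_force: 29.9
```

Call:
{"method": "apply_moves", "body": {"moves": [[[0, 0, -0.01], 0], [[0, 0, -0.02], 0], [[0, 0, -0.035], 0], [[0, 0, -0.04], 0], [[0, 0, -0.04], 0]]}}

```text
time_s: 7.53
tcp_pos: [0.4723, 0.3365, 0.1587]
ee_rot: [[0.958, 0.287, -0.003], [0.287, -0.958, -0.002], [-0.003, 0.001, -1.0]]
wrist_force: [1.6, 1.0, -3.4]
gripper_width: 0.416
gripper_force: 29.9
```

Call:
{"method": "apply_moves", "body": {"moves": [[[0, 0, -0.04], 0], [[0, 0, -0.04], 0], [[0, 0, -0.035], 0], [[0, 0, -0.02], 0], [[0, 0, -0.01], 0]]}}

```text
time_s: 7.95
tcp_pos: [0.4738, 0.338, 0.3071]
ee_rot: [[0.958, 0.287, 0.003], [0.287, -0.958, 0.005], [0.005, -0.003, -1.0]]
wrist_force: [0.7, 0.8, -3.0]
gripper_width: 0.409
gripper_force: 29.9
```

Call:
{"method": "apply_moves", "body": {"moves": [[[-0.003, 0.024, 0], 0], [[-0.005, 0.038, 0], 0], [[-0.005, 0.038, 0], 0], [[-0.005, 0.038, 0], 0], [[-0.005, 0.038, 0], 0]]}}

```text
time_s: 8.37
tcp_pos: [0.5006, 0.1604, 0.3013]
ee_rot: [[0.958, 0.288, -0.004], [0.288, -0.958, -0.001], [-0.004, -0.0, -1.0]]
wrist_force: [0.5, 1.1, -3.8]
gripper_width: 0.407
gripper_force: 29.9
```

Call:
{"method": "apply_moves", "body": {"moves": [[[-0.005, 0.035, 0], 0], [[-0.002, 0.017, 0], 0], [[0, 0, 0], 0], [[0, 0, 0], 0], [[0, 0, 0], 0]]}}

```text
time_s: 8.78
tcp_pos: [0.5096, 0.1107, 0.3022]
ee_rot: [[0.958, 0.287, -0.002], [0.287, -0.958, -0.0], [-0.002, -0.0, -1.0]]
wrist_force: [0.2, 0.1, -3.8]
gripper_width: 0.409
gripper_force: 29.9
```

```bash
cat > c.py <<'E'
from h import *
np.set_printoptions(precision=4,suppress=True)
p=imaging.capture("wrist");f=p["frame"]
s=r.sense();print(s["tcp_pos"],s["ee_rot"][0],s["joints"],s["wrist_force"],s["gripper_width"])
c0=wproj(p,[.577,-.001,.25]);print(c0)
np.savez("c.npz",f=f,K=p["intrinsics"],R=p["orientation"],e=p["eye"])
for t,z in dict(spindle_seat=.216,crank=.29,crank_handle=.333).items():
    uv,c=find(p,t); print(t,uv,c,atz(wray(p,uv),z) if uv is not None else "")
u,v=[int(np.clip(a,50,b)) for a,b in zip(c0,(590,350))]
big=cv2.resize(f[v-45:v+45,u-60:u+60],None,fx=6,fy=6,interpolation=cv2.INTER_CUBIC)
print("crop origin",u-60,v-45)
cv2.imwrite("pics/wrist3.png",big)
E
python3 c.py
```

```text
[0.5097 0.1111 0.3025] [ 0.9576  0.288  -0.0019] [ 30.1039   9.1546  -5.8533  -0.0452 -75.0949  76.6453] [ 0.2675  0.8802 -4.1238] 0.412473855185335
[488.6716 177.1017]
spindle_seat [473.216 168.12 ] 0.59 [ 0.5788 -0.0034  0.216 ]
crank [322.368 239.   ] 0.62 [0.5094 0.1128 0.29  ]
crank_handle [324.992  89.32 ] 0.67 [0.5909 0.1355 0.333 ]
crop origin 428 132
```

View pics/wrist3.png

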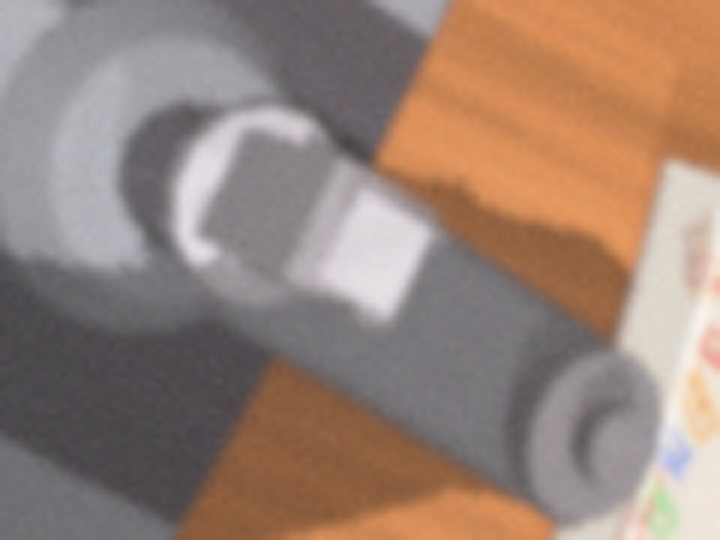

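The crop clearly shows the square end. Its bright top face has corners at about (367,190), (437,235), (388,322) and (325,275), the dark side face is to its left, and the round collar is behind. I'll work out its yaw and centre.

```bash
cat > d.py <<'E'
from h import *
np.set_printoptions(precision=4,suppress=True)
d=np.load("c.npz");p=dict(intrinsics=d["K"],orientation=d["R"],eye=d["e"])
f=d["f"][132:222,428:548]
big=cv2.resize(f,None,fx=6,fy=6,interpolation=cv2.INTER_CUBIC);g=big.min(axis=2)
for th in(195,205,215):
    m=(g>th).astype(np.uint8);n,l,st,ce=cv2.connectedComponentsWithStats(m)
    k=l[255,380]
    if k==0: print(th,"none");continue
    c=cv2.findContours((l==k).astype(np.uint8),0,2)[0][0]
    q=cv2.boxPoints(cv2.minAreaRect(c));print(th,st[k],ce[k])
    c4=cv2.approxPolyDP(c,0.06*cv2.arcLength(c,True),True)[:,0]
    for Q in(q,c4,np.array([(367,190),(437,235),(388,322),(325,275)])):
        W=np.array([atz(wray(p,(np.array(a)+.5)/6-.5+[428,132]),.250)[:2] for a in Q])
        e=np.roll(W,-1,0)-W
        print(" ctr",W.mean(0),"len",np.linalg.norm(e,axis=1),"yaw",np.degrees(np.arctan2(e[:,1],e[:,0]))%90)
E
python3 d.py
```

```text
195 [ 322  194  104  119 7484] [374.0375 253.5341]
 ctr [ 0.5799 -0.0013] len [0.0129 0.0129 0.0132 0.0129] yaw [78.9922 84.8845 79.0136 83.6819]
 ctr [ 0.5797 -0.0011] len [0.0121 0.0111 0.012  0.0113] yaw [82.2277 83.3845 81.3404 82.7268]
 ctr [ 0.5798 -0.0021] len [0.013  0.0134 0.0122 0.0124] yaw [81.778  78.6578 77.2314 82.1802]
205 [ 326  198   97  111 6485] [374.9545 254.1187]
 ctr [ 0.5798 -0.0014] len [0.0122 0.0119 0.0124 0.0119] yaw [81.9162 86.9377 81.9918 85.8051]
 ctr [ 0.5798 -0.0011] len [0.0111 0.0107 0.0112 0.0105] yaw [81.8993 83.012  82.7424 83.6569]
 ctr [ 0.5798 -0.0021] len [0.013  0.0134 0.0122 0.0124] yaw [81.778  78.6578 77.2314 82.1802]
215 [ 333  205   84  101 4035] [378.1182 258.776 ]
 ctr [ 0.5797 -0.0014] len [0.0112 0.0106 0.0114 0.0106] yaw [81.9279 86.8868 81.9957 85.8459]
 ctr [ 0.5803 -0.0019] len [0.0081 0.0114 0.0093 0.0103 0.0092] yaw [72.0632 38.6658 80.1272 83.6243 83.5169]
 ctr [ 0.5798 -0.0021] len [0.013  0.0134 0.0122 0.0124] yaw [81.778  78.6578 77.2314 82.1802]
```

Call:
{"method": "apply_moves", "body": {"moves": [[[0, 0, 0], 7], [[0, 0, 0], 7], [[0, 0, 0], 7], [[0, 0, 0], 3.7], [[0, 0, 0], 0]]}}

```text
time_s: 9.4
tcp_pos: [0.51, 0.1111, 0.3034]
ee_rot: [[0.99, -0.139, -0.0], [-0.139, -0.99, 0.0], [-0.0, -0.0, -1.0]]
wrist_force: [0.7, -0.0, -3.9]
gripper_width: 0.411
gripper_force: 29.9
```

Call:
{"method": "apply_moves", "body": {"moves": [[[0.017, 0.0203, 0], 0], [[0.026, 0.031, 0], 0], [[0.026, 0.031, 0], 0], [[0.0158, 0.0195, 0], 0], [[0, 0, 0], 0]]}}

```text
time_s: 9.82
tcp_pos: [0.582, -0.0054, 0.3025]
ee_rot: [[0.99, -0.141, -0.001], [-0.141, -0.99, -0.002], [-0.0, 0.002, -1.0]]
wrist_force: [0.8, 0.6, -3.6]
gripper_width: 0.409
gripper_force: 29.9
```

Call:
{"method": "apply_moves", "body": {"moves": [[[0, 0, 0.01], 0], [[0, 0, 0.015], 0], [[0, 0, 0.006], 0], [[0, 0, 0], 0], [[0, 0, 0], 0]]}}

```text
time_s: 10.23
tcp_pos: [0.5796, -0.0015, 0.2723]
ee_rot: [[0.991, -0.137, -0.001], [-0.137, -0.991, -0.0], [-0.001, 0.001, -1.0]]
wrist_force: [0.0, 0.6, -3.3]
gripper_width: 0.414
gripper_force: 29.9
```

```bash
cat > e.py <<'E'
from h import *
import sys
np.set_printoptions(precision=4,suppress=True)
s=r.sense();print(s["time_s"],s["tcp_pos"],s["ee_rot"][0],s["wrist_force"],s["moment"],s["gripper_width"])
n=sys.argv[1]
ims=[]
for c,X in(("scene",(.58,0,.26)),("side",(.58,0,.26))):
    p=imaging.capture(c);u,v=proj(p,X).astype(int)
    ims.append(cv2.resize(p["frame"][v-50:v+50,u-38:u+38],None,fx=5,fy=5,interpolation=cv2.INTER_CUBIC))
cv2.imwrite(f"pics/{n}.png",np.hstack(ims))
E
python3 e.py above
```

```text
10.2333 [ 0.5796 -0.0015  0.2723] [ 0.9905 -0.1372 -0.0006] [ 0.0177  0.5794 -3.3002] [-0.0333  0.0737 -0.0372] 0.41361373541077284
```

View pics/above.png

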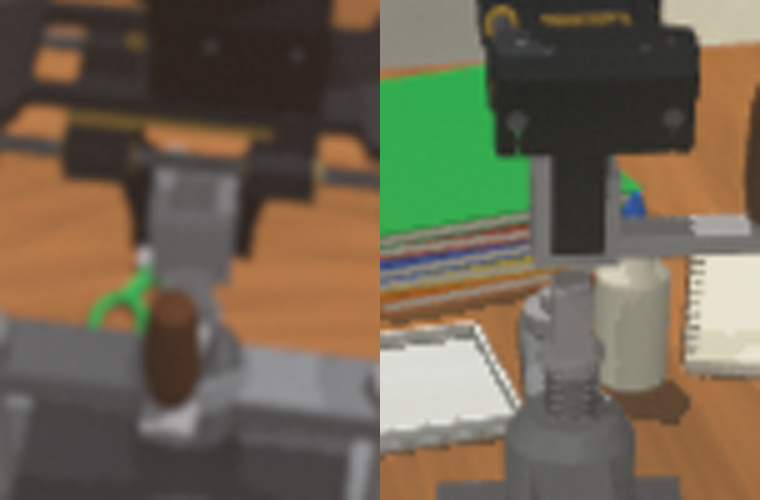

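In the side crop the boss at (572,230) sits centred over the spindle at (572,300), just above it. I'll lower it gently.

Call:
{"method": "apply_moves", "body": {"moves": [[[0, 0, 0.004], 0], [[0, 0, 0.003], 0], [[0, 0, 0.002], 0], [[0, 0, 0.001], 0], [[0, 0, 0.001], 0]]}}

```text
time_s: 10.75
tcp_pos: [0.58, -0.0023, 0.2614]
ee_rot: [[0.99, -0.139, -0.0], [-0.139, -0.99, -0.0], [-0.0, 0.0, -1.0]]
wrist_force: [-0.0, -0.1, -3.8]
gripper_width: 0.412
gripper_force: 29.9
```

Call:
{"method": "apply_moves", "body": {"moves": [[[0, 0, 0.001], 0], [[0, 0, 0.001], 0], [[0, 0, 0.001], 0], [[0, 0, 0], 0], [[0, 0, 0], 0]]}}

```text
time_s: 11.17
tcp_pos: [0.58, -0.0023, 0.2585]
ee_rot: [[0.99, -0.139, -0.0], [-0.139, -0.99, -0.0], [-0.0, 0.0, -1.0]]
wrist_force: [-0.0, -0.7, -3.9]
gripper_width: 0.411
gripper_force: 29.9
```

Call:
{"method": "apply_moves", "body": {"moves": [[[0, 0, 0.001], 0], [[0, 0, 0.001], 0], [[0, 0, 0.001], 0], [[0, 0, 0], 0], [[0, 0, 0], 0]]}}

```text
time_s: 11.58
tcp_pos: [0.5799, -0.0023, 0.2554]
ee_rot: [[0.99, -0.139, -0.0], [-0.139, -0.99, -0.0], [-0.0, 0.0, -1.0]]
wrist_force: [0.1, 0.1, -3.4]
gripper_width: 0.408
gripper_force: 29.9
```

Call:
{"method": "apply_moves", "body": {"moves": [[[0, 0, 0.001], 0], [[0, 0, 0.001], 0], [[0, 0, 0], 0], [[0, 0, 0], 0], [[0, 0, 0], 0]]}}

```text
time_s: 12.0
tcp_pos: [0.58, -0.0023, 0.2536]
ee_rot: [[0.99, -0.139, 0.0], [-0.139, -0.99, -0.0], [0.0, 0.0, -1.0]]
wrist_force: [-0.4, -0.2, -3.6]
gripper_width: 0.411
gripper_force: 29.9
```

Call:
{"method": "apply_moves", "body": {"moves": [[[0, 0, 0.001], 0], [[0, 0, 0.001], 0], [[0, 0, 0.0015], 0], [[0, 0, 0], 0], [[0, 0, 0], 0]]}}

```text
time_s: 12.42
tcp_pos: [0.5799, -0.0023, 0.2499]
ee_rot: [[0.99, -0.139, -0.0], [-0.139, -0.99, -0.0], [-0.0, 0.0, -1.0]]
wrist_force: [0.6, 0.4, -3.8]
gripper_width: 0.407
gripper_force: 29.9
```

Call:
{"method": "apply_moves", "body": {"moves": [[[0, 0, 0.0015], 0], [[0, 0, 0.0015], 0], [[0, 0, 0.0015], 0], [[0, 0, 0], 0], [[0, 0, 0], 0]]}}

```text
time_s: 12.83
tcp_pos: [0.5799, -0.0023, 0.2454]
ee_rot: [[0.99, -0.139, -0.0], [-0.139, -0.99, -0.0], [-0.0, 0.0, -1.0]]
wrist_force: [0.2, -0.3, -2.9]
gripper_width: 0.41
gripper_force: 29.9
```

Call:
{"method": "apply_moves", "body": {"moves": [[[0, 0, 0.002], 0], [[0, 0, 0.002], 0], [[0, 0, 0.002], 0], [[0, 0, 0.002], 0], [[0, 0, 0], 0]]}}

```text
time_s: 13.25
tcp_pos: [0.5796, -0.0023, 0.2369]
ee_rot: [[0.99, -0.139, -0.001], [-0.139, -0.99, -0.0], [-0.001, 0.0, -1.0]]
wrist_force: [0.1, 0.3, -3.8]
gripper_width: 0.408
gripper_force: 29.9
```

Call:
{"method": "apply_moves", "body": {"moves": [[[0, 0, 0.002], 0], [[0, 0, 0.002], 0], [[0, 0, 0.002], 0], [[0, 0, 0.001], 0], [[0, 0, 0], 0]]}}

```text
time_s: 13.67
tcp_pos: [0.5798, -0.0023, 0.2302]
ee_rot: [[0.99, -0.139, -0.001], [-0.139, -0.99, -0.0], [-0.001, 0.0, -1.0]]
wrist_force: [0.3, -0.6, -3.5]
gripper_width: 0.413
gripper_force: 29.9
```

Call:
{"method": "apply_moves", "body": {"moves": [[[0, 0, 0.0007], 0], [[0, 0, 0.0007], 0], [[0, 0, 0], 0], [[0, 0, 0], 0]]}}

```text
time_s: 14.0
tcp_pos: [0.58, -0.0023, 0.2292]
ee_rot: [[0.99, -0.139, -0.0], [-0.139, -0.99, 0.0], [-0.0, -0.0, -1.0]]
wrist_force: [0.3, 0.9, -3.0]
gripper_width: 0.409
gripper_force: 29.9
```

Call:
{"method": "apply_moves", "body": {"moves": [[[0, 0, 0.0007], 0], [[0, 0, 0.0007], 0], [[0, 0, 0], 0], [[0, 0, 0], 0]]}}

```text
time_s: 14.33
tcp_pos: [0.5799, -0.0023, 0.2277]
ee_rot: [[0.99, -0.139, -0.0], [-0.139, -0.99, -0.0], [-0.0, 0.0, -1.0]]
wrist_force: [-0.7, 0.3, -3.8]
gripper_width: 0.412
gripper_force: 29.9
```

Call:
{"method": "apply_moves", "body": {"moves": [[[0, 0, 0.0005], 0], [[0, 0, 0.0005], 0], [[0, 0, 0], 0], [[0, 0, 0], 0]]}}

```text
time_s: 14.67
tcp_pos: [0.58, -0.0023, 0.2267]
ee_rot: [[0.99, -0.139, -0.0], [-0.139, -0.99, -0.0], [-0.0, 0.0, -1.0]]
wrist_force: [0.3, 0.0, -4.4]
gripper_width: 0.414
gripper_force: 29.9
```

Call:
{"method": "apply_moves", "body": {"moves": [[[0, 0, 0.0005], 0], [[0, 0, 0.0005], 0], [[0, 0, 0], 0], [[0, 0, 0], 0]]}}

```text
time_s: 15.0
tcp_pos: [0.58, -0.0023, 0.2259]
ee_rot: [[0.99, -0.139, 0.0], [-0.139, -0.99, -0.0], [0.0, -0.0, -1.0]]
wrist_force: [-0.8, -0.8, -2.6]
gripper_width: 0.412
gripper_force: 29.9
```

Call:
{"method": "apply_moves", "body": {"moves": [[[0, 0, 0.0005], 0], [[0, 0, 0.0005], 0], [[0, 0, 0], 0], [[0, 0, 0], 0]]}}

```text
time_s: 15.33
tcp_pos: [0.5801, -0.0023, 0.2258]
ee_rot: [[0.99, -0.139, 0.001], [-0.139, -0.99, -0.0], [0.001, -0.0, -1.0]]
wrist_force: [-4.1, -0.5, 4.3]
gripper_width: 0.412
gripper_force: 29.9
```

Call:
{"method": "apply_moves", "body": {"moves": [[[0, 0, 0.0005], 0], [[0, 0, 0.0005], 0], [[0, 0, 0], 0], [[0, 0, 0], 0]]}}

```text
time_s: 15.67
tcp_pos: [0.5801, -0.0023, 0.2258]
ee_rot: [[0.99, -0.139, 0.002], [-0.139, -0.99, -0.0], [0.002, -0.0, -1.0]]
wrist_force: [-4.7, 1.8, 8.4]
gripper_width: 0.411
gripper_force: 29.9
```

The crank has come to rest on the shoulder, with 8 N measured. I'll ease off, let go, rise, and slide along the arm to the handle with the fingers straddling it.

Call:
{"method": "apply_moves", "body": {"moves": [[[0, 0, -0.0015], 0], [[0, 0, 0], 0], [[0, 0, 0], 0]]}}

```text
time_s: 15.92
tcp_pos: [0.5801, -0.0023, 0.2258]
ee_rot: [[0.99, -0.139, 0.001], [-0.139, -0.99, -0.0], [0.001, -0.0, -1.0]]
wrist_force: [-3.3, 1.5, 5.4]
gripper_width: 0.41
gripper_force: 29.9
```

Call:
{"method": "apply_moves", "body": {"moves": [[[0, 0, 0], 0], [[0, 0, 0], 0], [[0, 0, 0], 0], [[0, 0, 0], 0], [[0, 0, 0], 0]], "hand": 0.056}}

```text
time_s: 16.33
tcp_pos: [0.5801, -0.0024, 0.2249]
ee_rot: [[0.99, -0.139, -0.0], [-0.139, -0.99, -0.0], [-0.0, 0.0, -1.0]]
wrist_force: [-0.5, 0.1, -0.4]
gripper_width: 0.623
gripper_force: 0.0
```

Call:
{"method": "apply_moves", "body": {"moves": [[[0, 0, -0.008], 0], [[0, 0, -0.016], 0], [[0, 0, -0.008], 0], [[0, 0, 0], 0], [[0, 0, 0], 0]]}}

```text
time_s: 16.75
tcp_pos: [0.5802, -0.0021, 0.2578]
ee_rot: [[0.99, -0.139, 0.001], [-0.139, -0.99, 0.001], [0.001, -0.001, -1.0]]
wrist_force: [-0.3, -0.4, -0.6]
gripper_width: 0.643
gripper_force: 0.0
```

Call:
{"method": "apply_moves", "body": {"moves": [[[0.02, 0, 0], 0], [[0.03, 0, 0], 0], [[0.025, 0, 0], 0], [[0.01, 0, 0], 0], [[0, 0, 0], 0]]}}

```text
time_s: 17.17
tcp_pos: [0.6654, -0.0145, 0.2546]
ee_rot: [[0.99, -0.14, -0.003], [-0.14, -0.99, -0.0], [-0.003, 0.001, -1.0]]
wrist_force: [-0.1, -0.1, 0.3]
gripper_width: 0.646
gripper_force: 0.0
```

```bash
cat > g.py <<'E'
from h import *
np.set_printoptions(precision=4,suppress=True)
s=r.sense();print(s["tcp_pos"],s["ee_rot"],s["wrist_force"],s["joints"],s["gripper_width"])
p=imaging.capture("wrist");cv2.imwrite("pics/handle.png",p["frame"])
for t,z in dict(crank=.216,crank_handle=.259).items():
    uv,c=find(p,t); print(t,uv,c,atz(wray(p,uv),z) if uv is not None else "")
E
python3 g.py; python3 e.py seated
```

```text
[ 0.6654 -0.0145  0.2546] [[ 0.9901 -0.1403 -0.0029]
 [-0.1403 -0.9901 -0.0004]
 [-0.0028  0.0008 -1.    ]] [-0.0789 -0.1477  0.2881] [ 12.6403  25.1427   9.9047  -0.0165 -74.9283  69.2995] 0.6460596180088601
crank [323.712 321.32 ] 0.96 [ 0.5828 -0.0013  0.216 ]
crank_handle [323.2  249.32] 0.68 [ 0.6666 -0.0132  0.259 ]
17.3167 [ 0.6633 -0.0141  0.2565] [ 0.9902 -0.1394 -0.0018] [-0.6305  0.8463  0.7399] [-0.0063 -0.021   0.0119] 0.6437386056698214
```

View pics/seated.png

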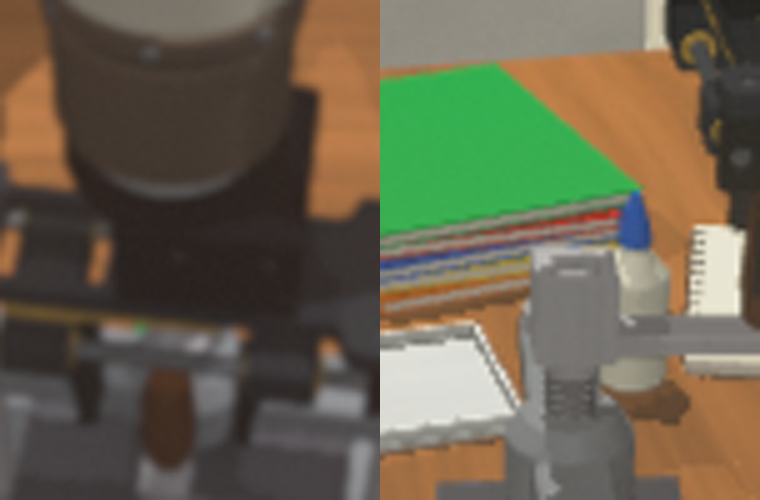

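Seated: in the side crop the boss rests flush on the collar at (572,365). I'll grip the handle and study the platen gap in the earlier pictures.

Call:
{"method": "apply_moves", "body": {"moves": [[[0, 0, 0], 0], [[0, 0, 0], 0], [[0, 0, 0], 0], [[0, 0, 0], 0], [[0, 0, 0], 0]], "hand": 0.0}}

```text
time_s: 17.83
tcp_pos: [0.664, -0.0141, 0.2574]
ee_rot: [[0.99, -0.139, 0.0], [-0.139, -0.99, 0.0], [0.0, -0.0, -1.0]]
wrist_force: [0.3, 0.6, 0.1]
gripper_width: 0.348
gripper_force: 0.0
```

Call:
{"method": "apply_moves", "body": {"moves": [[[0, 0, 0], 0], [[0, 0, 0], 0], [[0, 0, 0], 0], [[0, 0, 0], 0], [[0, 0, 0], 0]]}}

```text
time_s: 18.25
tcp_pos: [0.6642, -0.0141, 0.2573]
ee_rot: [[0.99, -0.139, 0.0], [-0.139, -0.99, 0.0], [-0.0, -0.0, -1.0]]
wrist_force: [-0.9, 0.1, 0.7]
gripper_width: 0.267
gripper_force: 30.0
```

Run:
```python
from h import *
np.set_printoptions(precision=4,suppress=True)
a=cv2.imread("pics/scene0.png")[195:275,275:385];b=cv2.imread("pics/side0.png")[185:275,290:380]
a=cv2.resize(a,(400,291),interpolation=cv2.INTER_CUBIC);b=cv2.resize(b,(400,400),interpolation=cv2.INTER_CUBIC)
a=np.vstack([a,np.zeros((109,400,3),np.uint8)])
cv2.imwrite("pics/gap.png",np.hstack([a,b]))
s=r.sense();print(s["tcp_pos"],s["ee_rot"][0],s["wrist_force"],s["moment"],s["gripper_width"])
```

```text
[ 0.6642 -0.0141  0.2573] [ 0.9903 -0.1393  0.    ] [-0.8687  0.1256  0.7287] [ 0.0925  0.0691 -0.0048] 0.266892692791355
```

View pics/gap.png

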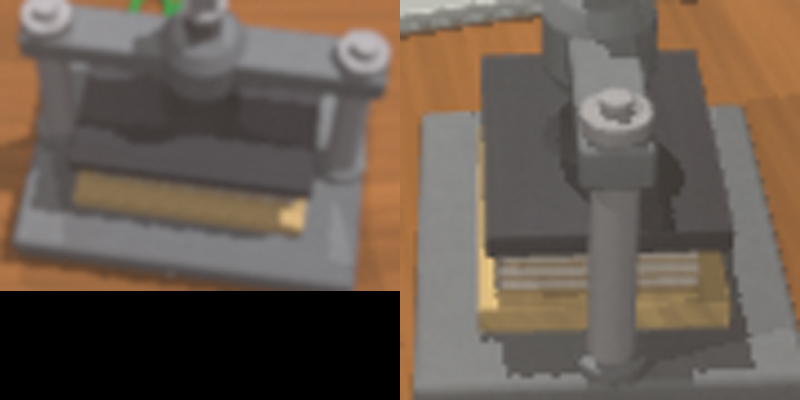

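The gap crop shows the platen's lower edge just above the pad tops in the right half at (600,250), so the free travel may be short. I'll feel for contact in small arcs and table the arc increments in tool axes.

Run:
```python
import numpy as np
f=lambda a:np.array([85*(np.cos(np.radians(a))-1),85*np.sin(np.radians(a)),a/18.])
for a in range(0,400,20):
    q=[np.round(f(a+4*i+4),1)-np.round(f(a+4*i),1) for i in range(5)]
    print(a,[[round(v/1000,4) for v in x] for x in q])
```

```text
0 [[np.float64(-0.0002), np.float64(0.0059), np.float64(0.0002)], [np.float64(-0.0006), np.float64(0.0059), np.float64(0.0002)], [np.float64(-0.0011), np.float64(0.0059), np.float64(0.0003)], [np.float64(-0.0014), np.float64(0.0057), np.float64(0.0002)], [np.float64(-0.0018), np.float64(0.0057), np.float64(0.0002)]]
20 [[np.float64(-0.0022), np.float64(0.0055), np.float64(0.0002)], [np.float64(-0.0026), np.float64(0.0053), np.float64(0.0003)], [np.float64(-0.003), np.float64(0.0051), np.float64(0.0002)], [np.float64(-0.0033), np.float64(0.005), np.float64(0.0002)], [np.float64(-0.0037), np.float64(0.0046), np.float64(0.0002)]]
40 [[np.float64(-0.004), np.float64(0.0044), np.float64(0.0002)], [np.float64(-0.0042), np.float64(0.0042), np.float64(0.0003)], [np.float64(-0.0046), np.float64(0.0038), np.float64(0.0002)], [np.float64(-0.0048), np.float64(0.0035), np.float64(0.0002)], [np.float64(-0.005), np.float64(0.0031), np.float64(0.0002)]]
60 [[np.float64(-0.0052), np.float64(0.0028), np.float64(0.0003)], [np.float64(-0.0055), np.float64(0.0024), np.float64(0.0002)], [np.float64(-0.005
[... 4562 characters left out ...]
 [np.float64(0.0002), np.float64(0.0059), np.float64(0.0002)]]
360 [[np.float64(-0.0002), np.float64(0.0059), np.float64(0.0002)], [np.float64(-0.0006), np.float64(0.0059), np.float64(0.0002)], [np.float64(-0.0011), np.float64(0.0059), np.float64(0.0003)], [np.float64(-0.0014), np.float64(0.0057), np.float64(0.0002)], [np.float64(-0.0018), np.float64(0.0057), np.float64(0.0002)]]
380 [[np.float64(-0.0022), np.float64(0.0055), np.float64(0.0002)], [np.float64(-0.0026), np.float64(0.0053), np.float64(0.0003)], [np.float64(-0.003), np.float64(0.0051), np.float64(0.0002)], [np.float64(-0.0033), np.float64(0.005), np.float64(0.0002)], [np.float64(-0.0037), np.float64(0.0046), np.float64(0.0002)]]
```

Call:
{"method": "apply_moves", "body": {"moves": [[[-0.0002, 0.0059, 0.0002], 0], [[-0.0006, 0.0059, 0.0002], 0], [[-0.0011, 0.0059, 0.0003], 0], [[-0.0014, 0.0057, 0.0002], 0], [[-0.0018, 0.0057, 0.0002], 0]]}}

```text
time_s: 18.67
tcp_pos: [0.6546, -0.0424, 0.2561]
ee_rot: [[0.99, -0.139, -0.0], [-0.139, -0.99, 0.001], [-0.0, -0.001, -1.0]]
wrist_force: [-1.7, 3.9, 0.8]
gripper_width: 0.262
gripper_force: 30.0
```

Call:
{"method": "apply_moves", "body": {"moves": [[[-0.0022, 0.0055, 0.0002], 0], [[-0.0026, 0.0053, 0.0003], 0], [[-0.003, 0.0051, 0.0002], 0], [[-0.0033, 0.005, 0.0002], 0], [[-0.0037, 0.0046, 0.0002], 0]]}}

```text
time_s: 19.08
tcp_pos: [0.6366, -0.0655, 0.2551]
ee_rot: [[0.99, -0.139, 0.001], [-0.139, -0.99, 0.001], [0.001, -0.001, -1.0]]
wrist_force: [-1.3, 5.0, 1.1]
gripper_width: 0.266
gripper_force: 30.1
```

Call:
{"method": "apply_moves", "body": {"moves": [[[-0.004, 0.0044, 0.0002], 0], [[-0.0042, 0.0042, 0.0003], 0], [[-0.0046, 0.0038, 0.0002], 0], [[-0.0048, 0.0035, 0.0002], 0], [[-0.005, 0.0031, 0.0002], 0]]}}

```text
time_s: 19.5
tcp_pos: [0.6124, -0.0808, 0.2544]
ee_rot: [[0.99, -0.139, 0.003], [-0.139, -0.99, 0.001], [0.003, -0.002, -1.0]]
wrist_force: [0.5, 6.6, 1.8]
gripper_width: 0.263
gripper_force: 30.1
```

Call:
{"method": "apply_moves", "body": {"moves": [[[-0.0052, 0.0025, 0.0003], 0], [[-0.0055, 0.0021, 0.0002], 0], [[-0.0055, 0.0018, 0.0002], 0], [[-0.0057, 0.0015, 0.0002], 0], [[-0.0058, 0.0012, 0.0002], 0]]}}

```text
time_s: 19.92
tcp_pos: [0.5836, -0.0871, 0.2538]
ee_rot: [[0.99, -0.139, 0.003], [-0.139, -0.99, -0.001], [0.003, 0.001, -1.0]]
wrist_force: [3.0, 0.5, 3.7]
gripper_width: 0.265
gripper_force: 30.1
```

Call:
{"method": "apply_moves", "body": {"moves": [[[-0.0059, 0.0008, 0.0001], 0], [[-0.0059, 0.0004, 0.0001], 0], [[-0.006, 0.0, 0.0002], 0], [[-0.0059, -0.0004, 0.0002], 0], [[-0.0059, -0.0008, 0.0002], 0]]}}

```text
time_s: 20.33
tcp_pos: [0.5532, -0.0831, 0.2528]
ee_rot: [[0.99, -0.139, 0.0], [-0.139, -0.99, -0.002], [0.001, 0.002, -1.0]]
wrist_force: [1.8, -3.3, 5.0]
gripper_width: 0.261
gripper_force: 30.1
```

Call:
{"method": "apply_moves", "body": {"moves": [[[-0.0058, -0.0012, 0.0001], 0], [[-0.0057, -0.0017, 0.0001], 0], [[-0.0055, -0.002, 0.0002], 0], [[-0.0055, -0.0024, 0.0002], 0], [[-0.0052, -0.0028, 0.0003], 0]]}}

```text
time_s: 20.75
tcp_pos: [0.5265, -0.0693, 0.2516]
ee_rot: [[0.99, -0.139, -0.001], [-0.139, -0.99, -0.002], [-0.001, 0.002, -1.0]]
wrist_force: [-0.0, -3.2, 5.3]
gripper_width: 0.265
gripper_force: 30.1
```

Call:
{"method": "apply_moves", "body": {"moves": [[[-0.005, -0.0031, 0.0002], 0], [[-0.0048, -0.0035, 0.0001], 0], [[-0.0046, -0.0038, 0.0001], 0], [[-0.0042, -0.0042, 0.0002], 0], [[-0.004, -0.0044, 0.0002], 0]]}}

```text
time_s: 21.17
tcp_pos: [0.5063, -0.0471, 0.2504]
ee_rot: [[0.99, -0.139, -0.003], [-0.139, -0.99, -0.002], [-0.003, 0.002, -1.0]]
wrist_force: [-1.3, -3.6, 6.0]
gripper_width: 0.266
gripper_force: 30.0
```

Call:
{"method": "apply_moves", "body": {"moves": [[[-0.0037, -0.0046, 0.0001], 0], [[-0.0033, -0.005, 0.0001], 0], [[-0.003, -0.0051, 0.0001], 0], [[-0.0026, -0.0053, 0.0002], 0], [[-0.0022, -0.0055, 0.0002], 0]]}}

```text
time_s: 21.58
tcp_pos: [0.4951, -0.0192, 0.2493]
ee_rot: [[0.99, -0.139, -0.004], [-0.139, -0.99, -0.001], [-0.004, 0.002, -1.0]]
wrist_force: [-2.1, -3.1, 5.4]
gripper_width: 0.257
gripper_force: 30.0
```

Call:
{"method": "apply_moves", "body": {"moves": [[[-0.0016, -0.0057, 0.0001], 0], [[-0.0012, -0.0057, 0.0002], 0], [[-0.001, -0.0059, 0.0002], 0], [[-0.0004, -0.0059, 0.0002], 0], [[0, -0.0059, 0.0002], 0]]}}

```text
time_s: 22.0
tcp_pos: [0.4941, 0.0102, 0.2481]
ee_rot: [[0.99, -0.139, -0.006], [-0.139, -0.99, -0.002], [-0.006, 0.003, -1.0]]
wrist_force: [-4.5, -1.3, 6.1]
gripper_width: 0.263
gripper_force: 30.0
```

Call:
{"method": "apply_moves", "body": {"moves": [[[-0.0004, -0.0059, 0.0002], 0], [[0.0002, -0.0059, 0.0002], 0], [[0.0009, -0.0059, 0.0002], 0], [[0.0014, -0.0057, 0.0002], 0], [[0.0018, -0.0057, 0.0002], 0]]}}

```text
time_s: 22.42
tcp_pos: [0.5038, 0.0392, 0.2472]
ee_rot: [[0.99, -0.139, -0.003], [-0.139, -0.99, -0.0], [-0.003, 0.001, -1.0]]
wrist_force: [-3.6, -1.0, 4.5]
gripper_width: 0.26
gripper_force: 30.0
```

Call:
{"method": "apply_moves", "body": {"moves": [[[0.0022, -0.0055, 0.0002], 0], [[0.0026, -0.0053, 0.0002], 0], [[0.003, -0.0051, 0.0002], 0], [[0.0033, -0.005, 0.0002], 0], [[0.0037, -0.0046, 0.0002], 0]]}}

```text
time_s: 22.83
tcp_pos: [0.5223, 0.062, 0.2464]
ee_rot: [[0.99, -0.139, -0.003], [-0.139, -0.99, -0.001], [-0.003, 0.002, -1.0]]
wrist_force: [-6.8, -1.8, 6.2]
gripper_width: 0.264
gripper_force: 30.0
```

Call:
{"method": "apply_moves", "body": {"moves": [[[0.002, -0.0022, 0.0001], 0], [[0.002, -0.0022, 0.0001], 0], [[0, 0, 0], 0]]}}

```text
time_s: 23.08
tcp_pos: [0.5264, 0.0654, 0.2462]
ee_rot: [[0.99, -0.139, -0.004], [-0.139, -0.99, -0.002], [-0.004, 0.003, -1.0]]
wrist_force: [-8.1, -1.1, 5.7]
gripper_width: 0.259
gripper_force: 30.0
```

```bash
cat > q.py <<'E'
from h import *
C=np.array([.5795,-.0023])
s=r.sense();d=np.array(s["tcp_pos"])[:2]-C;a=np.arctan2(d[1],d[0])
t=np.array([np.sin(a),-np.cos(a)]);F=np.array(s["wrist_force"])
print("psi",np.degrees(a),"R",np.hypot(*d),"resist",-F[:2]@t,"rad",F[:2]@d/np.hypot(*d),"F",F,"M",s["moment"],s["tcp_pos"],s["gripper_width"])
E
python3 q.py
```

```text
psi 128.1008069190874 R 0.08602850497410544 resist 7.001153744833675 rad 4.131241739602414 F [-8.05856238 -1.06905771  5.70581065] M [-0.57674407  2.19797947  0.00951453] [0.52641637 0.0653981  0.24621496] 0.2589176839096444
```

Call:
{"method": "apply_moves", "body": {"moves": [[[0.0021, -0.0021, 0.0001], 0], [[0.0021, -0.0021, 0.0001], 0], [[0, 0, 0], 0]]}}

```text
time_s: 23.33
tcp_pos: [0.5305, 0.0684, 0.246]
ee_rot: [[0.99, -0.139, -0.006], [-0.139, -0.99, -0.003], [-0.006, 0.004, -1.0]]
wrist_force: [-8.4, -1.4, 8.2]
gripper_width: 0.264
gripper_force: 30.1
```

```bash
python3 q.py
```

```text
psi 124.75290268320266 R 0.08603151446358107 resist 7.716403596531078 rad 3.649926607844524 F [-8.42053483 -1.39980065  8.16590462] M [-0.93403242  2.53186359  0.04280799] [0.53045873 0.06838505 0.24598928] 0.2638040436950238
```

Call:
{"method": "apply_moves", "body": {"moves": [[[0.0024, -0.0021, 0.0001], 0], [[0.0024, -0.0019, 0.0001], 0], [[0, 0, 0], 0], [[0, 0, 0], 0]]}}

```text
time_s: 23.67
tcp_pos: [0.535, 0.0713, 0.2458]
ee_rot: [[0.99, -0.14, -0.007], [-0.14, -0.99, -0.003], [-0.007, 0.004, -1.0]]
wrist_force: [-9.7, -1.4, 7.6]
gripper_width: 0.259
gripper_force: 30.1
```

```bash
python3 q.py
```

```text
psi 121.12631783991444 R 0.0860002316399286 resist 9.059592933142849 rad 3.8487377466230277 F [-9.74479579 -1.3885105   7.61516081] M [-1.00892497  2.9756666  -0.00625264] [0.53504419 0.07131876 0.24580792] 0.25946343038988806
```

Clearly firm: about 9.1 N at the handle, roughly 6 N above the free-running force. I'll let go, rise and move over the boss.

Call:
{"method": "apply_moves", "body": {"moves": [[[0, 0, -0.0008], 0], [[0, 0, 0], 0], [[0, 0, 0], 0], [[0, 0, 0], 0], [[0, 0, 0], 0]], "hand": 0.06}}

```text
time_s: 24.08
tcp_pos: [0.5384, 0.0732, 0.2466]
ee_rot: [[0.99, -0.139, 0.001], [-0.139, -0.99, 0.001], [0.001, -0.001, -1.0]]
wrist_force: [-0.5, 0.9, 0.2]
gripper_width: 0.555
gripper_force: 0.0
```

Call:
{"method": "apply_moves", "body": {"moves": [[[0, 0, -0.01], 0], [[0, 0, -0.025], 0], [[0, 0, -0.025], 0], [[0, 0, -0.01], 0], [[0, 0, 0], 0]]}}

```text
time_s: 24.5
tcp_pos: [0.5394, 0.0735, 0.3207]
ee_rot: [[0.99, -0.139, 0.008], [-0.139, -0.99, 0.003], [0.007, -0.004, -1.0]]
wrist_force: [0.4, 0.5, 0.1]
gripper_width: 0.689
gripper_force: 0.0
```

Call:
{"method": "apply_moves", "body": {"moves": [[[0.01, 0.012, 0], 0], [[0.02, 0.025, 0], 0], [[0.018, 0.022, 0], 0], [[0.006, 0.008, 0], 0], [[0, 0, 0], 7]]}}

```text
time_s: 24.92
tcp_pos: [0.5822, -0.0028, 0.3149]
ee_rot: [[0.965, -0.263, -0.003], [-0.263, -0.965, -0.0], [-0.003, 0.001, -1.0]]
wrist_force: [0.5, 0.7, 0.8]
gripper_width: 0.689
gripper_force: 0.0
```

Call:
{"method": "apply_moves", "body": {"moves": [[[0, 0, 0], 7], [[0, 0, 0], 7], [[0, 0, 0], 7], [[0, 0, 0], 7], [[0, 0, 0], 7]]}}

```text
time_s: 25.33
tcp_pos: [0.5813, -0.0008, 0.3156]
ee_rot: [[0.638, -0.77, -0.002], [-0.77, -0.638, 0.001], [-0.002, 0.001, -1.0]]
wrist_force: [0.3, 0.3, 0.2]
gripper_width: 0.691
gripper_force: 0.0
```

Call:
{"method": "apply_moves", "body": {"moves": [[[0, 0, 0], 7], [[0, 0, 0], 2], [[0, 0, 0], 0], [[0, 0, 0], 0]]}}

```text
time_s: 25.67
tcp_pos: [0.5814, -0.001, 0.3161]
ee_rot: [[0.516, -0.857, -0.001], [-0.857, -0.516, 0.0], [-0.001, 0.001, -1.0]]
wrist_force: [0.3, 0.3, -0.1]
gripper_width: 0.69
gripper_force: 0.0
```

```bash
cat > k.py <<'E'
from h import *
np.set_printoptions(precision=4,suppress=True)
s=r.sense();print(s["time_s"],s["tcp_pos"],s["ee_rot"],s["wrist_force"],s["joints"],s["gripper_width"])
W={}
for n in("wrist","side","scene"):
    p=imaging.capture(n)
    if n=="wrist": cv2.imwrite("pics/boss.png",p["frame"])
    for t,z in dict(crank=.203,crank_handle=.246).items():
        uv,c=find(p,t); print(n,t,uv,c,atz((wray if n=="wrist" else ray)(p,uv),z) if uv is not None else "")
E
python3 k.py
```

```text
25.6667 [ 0.5814 -0.001   0.3161] [[ 0.5161 -0.8565 -0.0013]
 [-0.8565 -0.5161  0.0003]
 [-0.0009  0.001  -1.    ]] [ 0.3153  0.2882 -0.1073] [ 15.8401  14.9836   3.542   -0.0347 -78.6249  15.2391] 0.6903723040680046
wrist crank [324.416 198.   ] 0.74 [0.5812 0.0006 0.203 ]
wrist crank_handle [326.272 193.52 ] 0.64 [ 0.5878 -0.0133  0.246 ]
side crank [332.224 174.68 ] 0.85 [0.574  0.0018 0.203 ]
side crank_handle [306.176 148.2  ] 0.74 [0.5251 0.0606 0.246 ]
scene crank [328.576 197.52 ] 0.78 [ 0.5785 -0.0062  0.203 ]
scene crank_handle [358.976 165.4  ] 0.67 [0.5156 0.0664 0.246 ]
```

View pics/boss.png

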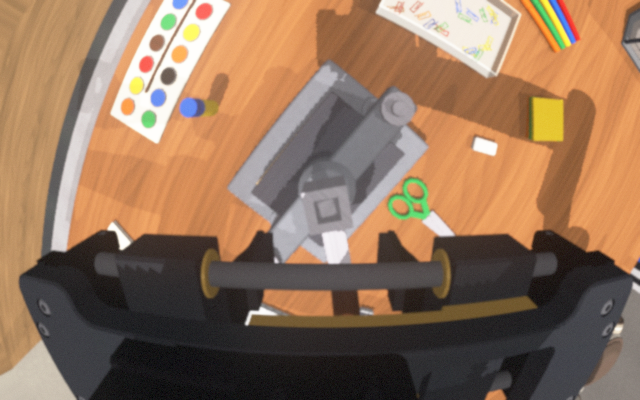

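The wrist view shows the boss top near (328,208), turned about 9.5° from the tool. The press eased back that much, which matches the handle bearing of about 130° in the other cameras. I'll align, descend and grip the boss.

Call:
{"method": "apply_moves", "body": {"moves": [[[0, 0, 0], -4.7], [[0, 0, 0], -4.7], [[0, 0.0015, 0.015], 0], [[0, 0, 0.03], 0], [[0, 0, 0.03], 0]]}}

```text
time_s: 26.53
tcp_pos: [0.5813, -0.0021, 0.2424]
ee_rot: [[0.648, -0.762, 0.004], [-0.762, -0.648, 0.001], [0.002, -0.004, -1.0]]
wrist_force: [1.3, -0.2, -0.3]
gripper_width: 0.694
gripper_force: 0.0
```

Call:
{"method": "apply_moves", "body": {"moves": [[[0, 0, 0.015], 0], [[0, 0, 0.008], 0], [[0, 0, 0.004], 0], [[0, 0, 0], 0], [[0, 0, 0], 0]]}}

```text
time_s: 26.95
tcp_pos: [0.5814, -0.0022, 0.2162]
ee_rot: [[0.648, -0.761, 0.002], [-0.761, -0.648, 0.0], [0.001, -0.002, -1.0]]
wrist_force: [0.7, -0.5, -0.0]
gripper_width: 0.694
gripper_force: 0.0
```

Call:
{"method": "apply_moves", "body": {"moves": [[[0, 0, 0], 0], [[0, 0, 0], 0], [[0, 0, 0], 0], [[0, 0, 0], 0], [[0, 0, 0], 0]], "hand": 0.038}}

```text
time_s: 27.37
tcp_pos: [0.5807, -0.0023, 0.2153]
ee_rot: [[0.648, -0.762, 0.001], [-0.762, -0.648, 0.0], [0.0, -0.001, -1.0]]
wrist_force: [0.6, -0.6, 0.5]
gripper_width: 0.46
gripper_force: 0.0
```

Call:
{"method": "apply_moves", "body": {"moves": [[[0, 0, 0], 0], [[0, 0, 0], 0], [[0, 0, 0], 0], [[0, 0, 0], 0], [[0, 0, 0], 0]], "hand": 0.0}}

```text
time_s: 27.78
tcp_pos: [0.5806, -0.0024, 0.2151]
ee_rot: [[0.648, -0.762, 0.0], [-0.762, -0.648, -0.0], [0.0, 0.0, -1.0]]
wrist_force: [0.1, -0.8, 1.0]
gripper_width: 0.412
gripper_force: 29.8
```

```bash
python3 -c "
from h import *
s=r.sense();print(s)"
```

```text
{'time_s': 27.7833, 'joints': array([ 1.57473547e+01,  1.80375050e+01, -6.65418726e+00,  7.74267732e-03,
       -6.53075683e+01,  2.46488054e+01]), 'joint_velocities': array([ 0.01756668, -0.02011303, -0.03746456, -0.02800056, -0.01383709,
       -0.03286499]), 'effort': array([ 2.57106707e-02, -3.44828904e+01,  1.81825089e+01,  3.95148084e+00,
        2.21908693e-01, -4.23537497e-02]), 'tcp_pos': array([ 0.58059282, -0.00235545,  0.2150943 ]), 'ee_rot': array([[ 6.48111852e-01, -7.61545157e-01,  4.57474689e-05],
       [-7.61545149e-01, -6.48111852e-01, -1.14666928e-04],
       [ 1.16973520e-04,  3.94782319e-05, -9.99999992e-01]]), 'wrist_force': array([ 0.07828338, -0.78459553,  0.99274957]), 'moment': array([ 0.0502579 ,  0.16275045, -0.02788834]), 'gripper_force': 29.827118237153627, 'gripper_width': 0.412174115641925}
```

Call:
{"method": "apply_moves", "body": {"moves": [[[0, 0, -0.002], 0], [[0, 0, -0.003], 0], [[0, 0, -0.004], 0], [[0, 0, -0.004], 0], [[0, 0, -0.004], 0]]}}

```text
time_s: 28.2
tcp_pos: [0.5804, -0.0023, 0.232]
ee_rot: [[0.648, -0.762, -0.001], [-0.762, -0.648, -0.0], [-0.001, 0.001, -1.0]]
wrist_force: [1.2, -0.1, -4.6]
gripper_width: 0.417
gripper_force: 29.8
```

Call:
{"method": "apply_moves", "body": {"moves": [[[0, 0, -0.006], 0], [[0, 0, -0.008], 0], [[0, 0, -0.01], 0], [[0, 0, -0.015], 0], [[0, 0, -0.02], 0]]}}

```text
time_s: 28.62
tcp_pos: [0.5793, -0.0023, 0.2913]
ee_rot: [[0.648, -0.762, -0.003], [-0.762, -0.648, -0.0], [-0.002, 0.003, -1.0]]
wrist_force: [0.7, 0.7, -3.6]
gripper_width: 0.413
gripper_force: 29.8
```

Call:
{"method": "apply_moves", "body": {"moves": [[[0, 0, -0.015], 0], [[0, 0, -0.008], 0], [[0, 0, 0], 0], [[0, 0, 0], 0]]}}

```text
time_s: 28.95
tcp_pos: [0.5802, -0.0022, 0.3142]
ee_rot: [[0.648, -0.762, -0.0], [-0.762, -0.648, 0.001], [-0.001, -0.0, -1.0]]
wrist_force: [0.4, 0.2, -4.7]
gripper_width: 0.413
gripper_force: 29.8
```

Call:
{"method": "apply_moves", "body": {"moves": [[[-0.016, -0.007, 0], 0], [[-0.0328, -0.0138, 0], 0], [[-0.0328, -0.0138, 0], 0], [[-0.0328, -0.0138, 0], 0], [[-0.0328, -0.0138, 0], 0]]}}

```text
time_s: 29.37
tcp_pos: [0.531, 0.151, 0.3124]
ee_rot: [[0.647, -0.762, -0.003], [-0.762, -0.647, -0.001], [-0.001, 0.003, -1.0]]
wrist_force: [1.2, 0.4, -3.3]
gripper_width: 0.412
gripper_force: 29.8
```

Call:
{"method": "apply_moves", "body": {"moves": [[[-0.0328, -0.0138, 0], 0], [[-0.0328, -0.0138, 0], 0], [[-0.0328, -0.0138, 0], 0], [[-0.0328, -0.0138, 0], 0], [[-0.0328, -0.0138, 0], 0]]}}

```text
time_s: 29.78
tcp_pos: [0.4772, 0.3208, 0.3124]
ee_rot: [[0.648, -0.762, -0.003], [-0.762, -0.648, -0.002], [-0.0, 0.003, -1.0]]
wrist_force: [0.6, 0.2, -3.2]
gripper_width: 0.413
gripper_force: 29.8
```

Call:
{"method": "apply_moves", "body": {"moves": [[[-0.0166, -0.0068, 0], 0], [[0, 0, 0], 4], [[0, 0, 0], 7], [[0, 0, 0], 7], [[0, 0, 0], 7]]}}

```text
time_s: 30.2
tcp_pos: [0.4723, 0.3365, 0.312]
ee_rot: [[0.26, -0.966, -0.003], [-0.966, -0.26, -0.003], [0.002, 0.004, -1.0]]
wrist_force: [0.8, 0.3, -3.7]
gripper_width: 0.413
gripper_force: 29.8
```

Call:
{"method": "apply_moves", "body": {"moves": [[[0, 0, 0], 7], [[0, 0, 0], 7], [[0, 0, 0], 7], [[0, 0, 0], 7], [[0, 0, 0], 7]]}}

```text
time_s: 30.62
tcp_pos: [0.4724, 0.3362, 0.3121]
ee_rot: [[-0.341, -0.94, -0.003], [-0.94, 0.341, -0.003], [0.004, 0.002, -1.0]]
wrist_force: [-0.1, -1.0, -3.8]
gripper_width: 0.41
gripper_force: 29.8
```

Call:
{"method": "apply_moves", "body": {"moves": [[[0, 0, 0], 7], [[0, 0, 0], 7], [[0, 0, 0], 7], [[0, 0, 0], 7], [[0, 0, 0], 7]]}}

```text
time_s: 31.03
tcp_pos: [0.4724, 0.3362, 0.312]
ee_rot: [[-0.819, -0.574, -0.003], [-0.574, 0.819, -0.003], [0.004, -0.0, -1.0]]
wrist_force: [1.0, -0.0, -4.0]
gripper_width: 0.41
gripper_force: 29.8
```

Call:
{"method": "apply_moves", "body": {"moves": [[[0, 0, 0], 7], [[0, 0, 0], 7], [[0, 0, 0], 4.7], [[0, 0, 0], 0], [[0, 0, 0], 0]]}}

```text
time_s: 31.45
tcp_pos: [0.4727, 0.3364, 0.3126]
ee_rot: [[-0.957, -0.289, -0.002], [-0.289, 0.957, -0.002], [0.003, -0.001, -1.0]]
wrist_force: [-0.2, -0.2, -4.3]
gripper_width: 0.409
gripper_force: 29.8
```

Run:
```python
from h import *
np.set_printoptions(precision=4,suppress=True)
s=r.sense();print(s["time_s"],s["tcp_pos"],s["ee_rot"],s["joints"],s["wrist_force"])
for n in("scene","side"):
    p=imaging.capture(n)
    for t,z in dict(crank=s["tcp_pos"][2]-.0114,crank_handle=s["tcp_pos"][2]+.032,tray=0).items():
        uv,c=find(p,t); print(n,t,c,atz(ray(p,uv),z) if uv is not None else "")
```

```text
31.45 [0.4727 0.3364 0.3126] [[-0.9572 -0.2893 -0.0023]
 [-0.2893  0.9572 -0.0019]
 [ 0.0028 -0.0012 -1.    ]] [  51.4071   14.9794    3.0529   -0.0366  -78.2438 -124.5837] [-0.2326 -0.1778 -4.3413]
scene crank 0.8 [0.4671 0.3343 0.3012]
scene crank_handle 0.71 [0.5597 0.3648 0.3446]
scene tray 0.72 [0.5149 0.3432 0.    ]
side crank 0.92 [0.4693 0.3514 0.3012]
side crank_handle 0.96 [0.5632 0.3874 0.3446]
side tray 0.97 [0.5105 0.3687 0.    ]
```

Call:
{"method": "apply_moves", "body": {"moves": [[[0, 0, 0.02], 0], [[0, 0, 0.04], 0], [[0, 0, 0.04], 0], [[0, 0, 0.04], 0], [[0, 0, 0.04], 0]]}}

```text
time_s: 32.27
tcp_pos: [0.4733, 0.3368, 0.1329]
ee_rot: [[-0.958, -0.288, 0.001], [-0.288, 0.958, 0.001], [-0.002, 0.001, -1.0]]
wrist_force: [0.0, 0.3, -3.9]
gripper_width: 0.416
gripper_force: 29.8
```

Call:
{"method": "apply_moves", "body": {"moves": [[[0, 0, 0.04], 0], [[0, 0, 0.03], 0], [[0, 0, 0.02], 0], [[0, 0, 0.01], 0], [[0, 0, 0.004], 0]]}}

```text
time_s: 32.68
tcp_pos: [0.4729, 0.3363, 0.0283]
ee_rot: [[-0.958, -0.288, -0.002], [-0.288, 0.958, -0.002], [0.002, -0.002, -1.0]]
wrist_force: [-0.5, -0.2, -4.2]
gripper_width: 0.41
gripper_force: 29.8
```

Call:
{"method": "apply_moves", "body": {"moves": [[[0, 0, 0.002], 0], [[0, 0, 0.002], 0], [[0, 0, 0.002], 0], [[0, 0, 0.001], 0], [[0, 0, 0], 0]]}}

```text
time_s: 33.1
tcp_pos: [0.4735, 0.3371, 0.0237]
ee_rot: [[-0.958, -0.287, 0.001], [-0.287, 0.958, 0.001], [-0.001, 0.001, -1.0]]
wrist_force: [-0.1, 0.2, -3.3]
gripper_width: 0.41
gripper_force: 29.8
```

Call:
{"method": "apply_moves", "body": {"moves": [[[0, 0, 0.0015], 0], [[0, 0, 0.0015], 0], [[0, 0, 0.0015], 0], [[0, 0, 0.001], 0], [[0, 0, 0], 0]]}}

```text
time_s: 33.52
tcp_pos: [0.4731, 0.3366, 0.0171]
ee_rot: [[-0.958, -0.287, -0.0], [-0.287, 0.958, -0.0], [0.001, -0.0, -1.0]]
wrist_force: [-0.7, -0.0, -3.0]
gripper_width: 0.411
gripper_force: 29.8
```

Call:
{"method": "apply_moves", "body": {"moves": [[[0, 0, 0.0007], 0], [[0, 0, 0.0007], 0], [[0, 0, 0], 0], [[0, 0, 0], 0]]}}

```text
time_s: 33.85
tcp_pos: [0.4733, 0.3369, 0.0161]
ee_rot: [[-0.958, -0.287, 0.0], [-0.287, 0.958, 0.0], [-0.0, 0.0, -1.0]]
wrist_force: [-0.3, -0.3, -3.2]
gripper_width: 0.411
gripper_force: 29.8
```

Call:
{"method": "apply_moves", "body": {"moves": [[[0, 0, 0.0005], 0], [[0, 0, 0.0005], 0], [[0, 0, 0], 0], [[0, 0, 0], 0]]}}

```text
time_s: 34.18
tcp_pos: [0.4733, 0.3369, 0.0153]
ee_rot: [[-0.958, -0.287, 0.0], [-0.287, 0.958, 0.0], [-0.0, 0.0, -1.0]]
wrist_force: [-0.2, -0.6, -2.4]
gripper_width: 0.414
gripper_force: 29.8
```

Call:
{"method": "apply_moves", "body": {"moves": [[[0, 0, 0.0005], 0], [[0, 0, 0.0005], 0], [[0, 0, 0], 0], [[0, 0, 0], 0]]}}

```text
time_s: 34.52
tcp_pos: [0.4733, 0.3369, 0.0149]
ee_rot: [[-0.958, -0.288, 0.001], [-0.288, 0.958, 0.0], [-0.001, 0.0, -1.0]]
wrist_force: [-4.1, -1.9, 5.6]
gripper_width: 0.417
gripper_force: 29.8
```

Call:
{"method": "apply_moves", "body": {"moves": [[[0, 0, 0.0005], 0], [[0, 0, 0.0005], 0], [[0, 0, 0], 0], [[0, 0, 0], 0]]}}

```text
time_s: 34.85
tcp_pos: [0.4733, 0.3369, 0.0149]
ee_rot: [[-0.958, -0.288, 0.001], [-0.288, 0.958, 0.0], [-0.001, 0.0, -1.0]]
wrist_force: [-5.0, -2.5, 12.8]
gripper_width: 0.414
gripper_force: 29.8
```

It is resting on the tray floor. I'll ease off, release and rise clear.

Call:
{"method": "apply_moves", "body": {"moves": [[[0, 0, -0.001], 0], [[0, 0, 0], 0], [[0, 0, 0], 0]]}}

```text
time_s: 35.1
tcp_pos: [0.4734, 0.337, 0.0149]
ee_rot: [[-0.958, -0.288, 0.001], [-0.288, 0.958, 0.001], [-0.001, 0.0, -1.0]]
wrist_force: [-3.1, -1.4, 7.2]
gripper_width: 0.413
gripper_force: 29.8
```

Call:
{"method": "apply_moves", "body": {"moves": [[[0, 0, 0], 0], [[0, 0, 0], 0], [[0, 0, 0], 0], [[0, 0, 0], 0], [[0, 0, 0], 0]], "hand": 0.056}}

```text
time_s: 35.52
tcp_pos: [0.4734, 0.3368, 0.0138]
ee_rot: [[-0.958, -0.287, 0.0], [-0.287, 0.958, -0.0], [-0.0, -0.0, -1.0]]
wrist_force: [-0.4, -0.4, -1.0]
gripper_width: 0.626
gripper_force: 0.0
```

Call:
{"method": "apply_moves", "body": {"moves": [[[0, 0, -0.01], 0], [[0, 0, -0.03], 0], [[0, 0, -0.04], 0], [[0, 0, -0.04], 0], [[0, 0, -0.04], 0]]}}

```text
time_s: 35.93
tcp_pos: [0.4731, 0.3364, 0.1765]
ee_rot: [[-0.958, -0.287, 0.0], [-0.287, 0.958, -0.0], [-0.0, -0.0, -1.0]]
wrist_force: [1.0, 0.2, -0.8]
gripper_width: 0.641
gripper_force: 0.0
```

Call:
{"method": "apply_moves", "body": {"moves": [[[0, 0, -0.03], 0], [[0, 0, -0.01], 0], [[0, 0, 0], 0], [[0, 0, 0], 0], [[0, 0, 0], 0]]}}

```text
time_s: 36.35
tcp_pos: [0.4723, 0.336, 0.2122]
ee_rot: [[-0.958, -0.287, -0.003], [-0.287, 0.958, -0.002], [0.003, -0.001, -1.0]]
wrist_force: [0.4, -0.2, -0.3]
gripper_width: 0.64
gripper_force: 0.0
```

Run:
```python
from h import *
np.set_printoptions(precision=4,suppress=True)
s=r.sense();print(s["time_s"],s["tcp_pos"],s["wrist_force"])
P={n:imaging.capture(n) for n in("scene","side")}
cv2.imwrite("pics/end.png",np.hstack([cv2.resize(P["scene"]["frame"][160:280,270:490],(440,240)),cv2.resize(P["side"]["frame"][130:280,240:400],(320,300))[:240]]))
for t,z in dict(crank=.004,crank_mid=.004,crank_handle=.047,tray=0).items():
    L=[find(P[n],t) for n in P];rs=[ray(P[n],l[0]) for n,l in zip(P,L) if l[0] is not None]
    print(t,[round(l[1],2) for l in L],[atz(x,z)[:2] for x in rs])
```

```text
36.35 [0.4723 0.336  0.2122] [ 0.4431 -0.192  -0.2962]
crank [0.63, 0.84] [array([0.468 , 0.3452]), array([0.4606, 0.3357])]
crank_mid [0.72, 0.73] [array([0.5179, 0.3454]), array([0.7026, 0.3588])]
crank_handle [0.61, 0.64] [array([0.5544, 0.3624]), array([0.5598, 0.3575])]
tray [0.64, 0.7] [array([0.786 , 0.0201]), array([0.5021, 0.3423])]
```

View pics/end.png

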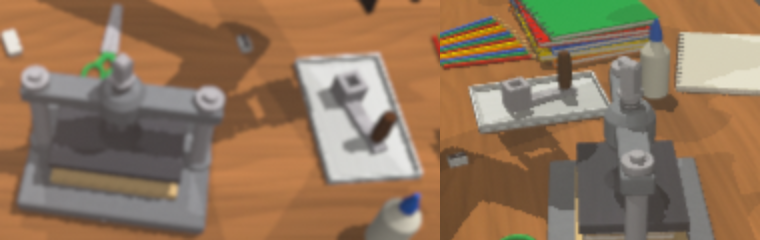

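The final view shows the crank lying flat in its tray (boss (350,85), handle (382,125)). The press is clear and the bystanders I can see have not moved. Handing in.

```bash
python3 -c "
from station import r
print(r.finish_job())"
```

```text
the job is handed in; nothing more can be done
None
```

I handed the job in at about 36 s with the press wound hand-tight (about 6 N heavier at the handle than running free) and the crank lying flat in its tray; the hand-in returned no verdict, and the force left on the pads (about 90 N by my estimate) was not measured.

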